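# Set a bearing housing on the greasing rest and hold the grease coupler home on its nipple

## Robot

A 6-joint arm with a two-finger parallel gripper is mounted at the origin on a cart in front of the work surface, level with it; the furniture and walls round the work are solid. World frame = base frame: x ahead of the robot, y to its left, z up, the work surface at z = 0. Lengths are in m, angles in rad, forces in N, time in s.
With the tool pointing down it reaches from about 0.325 to 0.875 m from the base axis. Payload 4.4 kg.
Tool frame: the origin (TCP) lies midway between the tips of the shut fingers; the grasp point (between the pads) lies 19 mm behind it; z points along the fingers, y is the line along which they close (so a half turn about z gives the same grasp; the last joint's range is limited). The gripper opens to 85 mm and grips with 20 to 120 N. Pads are 22 mm wide; open, the fingers measure 114 mm over their backs; the gripper's body (76 mm by 85 mm) begins 54 mm behind the grasp point. The pads swing forward as they close: fully open they stand 13 mm farther back than shut.
Start: joints at [1.081, 0.207, 1.542, -0, 1.393, -0.15], TCP at [0.191, 0.542, 0.231] pointing down, gripper open.
Joint ranges: [-2.73, 2.73], [-0.86, 2.22], [0.23, 2.46], [-1.11, 4.25], [0.08, 2.63], [-2.82, 2.82]. Speed limits (rad/s): [2.79, 2.79, 3.14, 3.14, 3.14, 3.14].

## Interface

Orientations are given as a unit quaternion [w, x, y, z].
In Python, from bench import * gives the robot as it stands. The module is installed in compiled form; this text tells all that it offers.
- The arm moves only by the tool jog_arm, never from a script. Its argument "series" is a list of rows, each a list of 7 numbers: the turn, a rotation vector about the tool's x, y, z in rad, then the shift along the tool's x, y, z in m, then the gripper's target within -1 to 1 (fully open at 1, half-way at 0, shut at -1). In form: [[wx, wy, wz, dx, dy, dz, gripper], ...]. A call has 1 to 5 rows; each row shifts and turns the commanded pose from where the row before left it, along the tool's axes as they then stand; what a row does not reach is not made up. A row lasts 1/8 s, in which the tool goes at most 62.5 mm and 10.7 degrees, less where a joint would pass 70% of its speed; a pose out of reach is approached as far as the arm can. A call with a gripper value outside its range is refused whole. The fingers move at their own pace and stop on an object; "grip_force" is the grip in N (left out, the last holds). Time passes only in rows, so rows that do not move let the fingers close. It gives the time, the measured TCP pose, the force, the opening and the grip force at its end, in the units of the state.
- get_obs(): the state, without advancing time (a new reading comes with each control period).
- snapshot(name): name is "scene" or "top" or "wrist"; returns a dict with "image" (420x560x3 uint8, blue, green, red), "depth" (420x560 float32, m along the optical axis (not along the pixel's ray), 0 where there is no reading), "K" (3x3 intrinsics, pixels), "k1" (the pictures are not rectified: a ray, as slopes to the right and down, at radius r is drawn at 1 + k1 r^2 times it, then the intrinsics apply), "rvec" (rotation vector, rad) and "tvec" (3), from world to camera coordinates, as OpenCV has them. Camera axes: x right, y down, z forward; pixel columns grow to the right and rows downward; lengths in m; the calibration is good to about 2 mm. A picture is of the moment at which its call begins.
- sign_off(): hands the job in; it is judged then, once.
Trained networks look in a picture, given as the dict that the camera call returned (one of the last four; its "shot" number tells which), for a name from the list of things; names that differ only in an ending like _2 or _b are one class to them, and where a whole thing is asked for, a point or a joint stands for the part that bears it (a point fixed in the world has none). Each returns a list of dicts, best first, with "conf" (0 to 1); they miss things now and then, are a little off and sometimes report something else, mostly with a low value. They report only what shows in the picture. A call takes as long as a camera call.
- spot_in(query, picture): "box" ([left, top, right, bottom] in pixels, round what is visible of it).
- place_of(query, picture): "position" ([row, column] in pixels: a listed point, or the origin of a listed thing).
The state is a dict: "clock": time; "qpos": joint angles; "dq": joint speeds; "tau": joint torques, N m; "eef_pos": TCP position; "tcp_rot": TCP orientation; "wrist_force": force on the tool from outside, world axes, zero at the start; "wrist_torque": the same for the moment, N m; "opening": finger opening in m; "finger_force": force on a finger pad.
Only numpy, scipy, OpenCV 4.12 (cv2) and the standard library are available. Lean on these libraries where they do the work, as an engineer would, in place of code of your own. Each camera call takes 0.05 s, during which the arm holds its last target. There are 200 camera calls.

## Task

Set the bearing housing, nipple up, on the narrow sloped rest so that it lies flat and centred on it, and let go of it. Then take the grease coupler and press it squarely onto the tilted nipple: let it snap over the head, then push further until its mouth is hard against the nipple's round seat. Finish like that, still gripping the coupler and pressing it home against its spring; leave the end cap, the bracket and the gear where they are.

Things in the scene. Friction and masses are not known exactly. Their poses are not given: they have to be found in the camera images.
- rest_top: sloped top of the greasing rest: aluminium bar 30 mm wide, 80 mm long, on a dark steel foot fixed to the bench. Origin: centre of its upper face, 80 mm above the bench; z is square to the face, leaning 25 degrees towards the low end; x points up the slope, y level across it. At the low end (x -40 to -46 mm) a lip stands 8 mm high. Free at both sides down to a foot plate 130 x 90 x 10 mm.
- housing_center (a point): centre of the bearing housing's block, half-way up it: grey block 50 mm long (x), 44 mm wide (y), 34 mm high, about 0.35 kg, standing loose on the bench, nipple up; a bearing shows in each x end. The y sides are flat and free to grip. z points up through the nipple. With x along the rest's bar the block overhangs it by 7 mm at each side.
- nipple_seat (a point): on the same housing, axes as the block's: centre of the flat upper face of the nipple's round steel seat (33 mm diameter, 3 mm high), 20 mm above the block's centre along z. From this face the nipple rises 16 mm along z: neck 8 mm diameter, then a head 12 mm diameter (9 to 11 mm up) that tapers to 6 mm at its tip.
- coupler_grip (a point): centre of the hexagonal steel grip barrel of the grease coupler (loose, 0.23 kg, 100 mm tall, stands upright on its mouth), on its axis 58 mm above the mouth. Barrel 26 mm across flats, 30 to 86 mm above the mouth; flats face +y, -y and every 60 degrees. Below it a dark round nose 32 mm diameter, above it a brass end 20 mm diameter. z points up the axis, away from the mouth.
- coupler_mouth (a point): centre of the coupler's mouth, at the flat end of its nose, axes as the coupler's. Bore 16 mm diameter. Four sprung balls 3.5 mm inside snap behind the nipple's head when the mouth is about 5 mm from the seat; the push peaks at 8 to 14 N 2 to 3 mm before. Home, the mouth lies flat on the seat, a solid stop; the spring then pushes back with about 8.5 N. Let go, it springs back about 4 mm.
- coupler_piston (a joint): how far the nipple has pushed in the sprung piston in the coupler's bore, m: 0 until the mouth is 9 mm from the seat, about 0.005 as it snaps, 0.009 when the mouth is on the seat.
- spare_cap: bystander: turned steel end cap, 52 mm diameter, 18 mm high; origin at the centre of its underside
- spare_bracket: bystander: small steel angle bracket 40 x 50 x 36 mm; origin at the centre of its underside
- spare_gear: bystander: steel gear with hub, 49 mm diameter, 19 mm high; origin at the centre of its underside

How it is judged:
By the outcome, as a careful person would: the job done as asked, in the order asked, and still so for the second after the job is handed in, while the arm keeps its last pose, push and grip.
It also fails if it takes over 54 s, if anything falls off the work surface, if the arm or the gripper's body presses on something with over 40 N, if the wrist force passes 120 N, or if a joint passes its speed limit or range.

## Working session

There is one attempt and no reset: what is moved stays moved. The work goes in short steps, Python scripts to look and compute and a tool call to move; the robot and the scene stay as the last step left them, time stands still between calls to the robot, and variables do not carry over. Pictures are saved under pics/ and viewed, at most 10 in all, crops included, and the job is handed in when it is done.

Besides the shell and the picture viewer there is one more tool, called after "Emit:" as name(argument=value, ...), one argument or row to a line, values as JSON. jog_arm: Moves the arm, as the interface text tells. Its arguments: {"type":"object","properties":{"series":{"type":"array","items":{"type":"array","items":{"type":"number"}}},"grip_force":{"type":"number"}},"required":["series"]}

```bash
mkdir -p pics
cat > h.py <<'E'
from bench import *
import numpy as np, cv2
from scipy.spatial.transform import Rotation as R
def rot(q): return R.from_quat([q[1],q[2],q[3],q[0]])
def und(p,px):
    K=p['K'];x=np.array([(px[1]-K[0,2])/K[0,0],(px[0]-K[1,2])/K[1,1]]);u=x.copy()
    for _ in range(20): u=x/(1+p['k1']*(u@u))
    return u
def ray(p,px):
    Rm=cv2.Rodrigues(np.array(p['rvec'],float))[0];t=np.array(p['tvec'],float).ravel()
    u=und(p,px);return -Rm.T@t, Rm.T@np.array([u[0],u[1],1.])
def at_z(p,px,z):
    c,d=ray(p,px);return c+d*(z-c[2])/d[2]
def proj(p,X):
    Rm=cv2.Rodrigues(np.array(p['rvec'],float))[0];t=np.array(p['tvec'],float).ravel()
    c=(Rm@np.atleast_2d(X).T).T+t;u=c[:,:2]/c[:,2:];r2=(u**2).sum(1,keepdims=True);u=u*(1+p['k1']*r2)
    return np.c_[u[:,1]*p['K'][1,1]+p['K'][1,2],u[:,0]*p['K'][0,0]+p['K'][0,2]]
def cloud(p):
    h,w=p['depth'].shape;K=p['K'];v,u=np.mgrid[0:h,0:w].astype(float)
    x=np.stack([(u-K[0,2])/K[0,0],(v-K[1,2])/K[1,1]],-1);a=x.copy()
    for _ in range(10): a=x/(1+p['k1']*(a**2).sum(-1,keepdims=True))
    d=p['depth'];c=np.dstack([a[...,0]*d,a[...,1]*d,d])
    Rm=cv2.Rodrigues(np.array(p['rvec'],float))[0];t=np.array(p['tvec'],float).ravel()
    X=(c-t)@Rm; X[d==0]=np.nan; return X
def tri(ps,pxs):
    A=np.zeros((3,3));b=np.zeros(3)
    for p,px in zip(ps,pxs):
        c,d=ray(p,px);d=d/np.linalg.norm(d);M=np.eye(3)-np.outer(d,d);A+=M;b+=M@c
    return np.linalg.solve(A,b)
NAMES=["rest_top","housing_center","nipple_seat","coupler_grip","coupler_mouth","spare_cap","spare_bracket","spare_gear"]
E
cat > a.py <<'E'
from h import *
P={}
for n in("scene","top"):
    p=snapshot(n);P[n]=p;cv2.imwrite(f'pics/{n}0.png',p['image'])
    print(n,p['K'][0,0],p['k1'],ray(p,(210,280)))
H=dict(rest_top=.08,housing_center=.017,nipple_seat=.037,coupler_grip=.058,coupler_mouth=0,spare_cap=0,spare_bracket=0,spare_gear=0)
for q in NAMES:
    for n,p in P.items():
        for r in place_of(q,p)[:2]:
            print(q,n,np.round(r['position'],1),round(r['conf'],2),np.round(at_z(p,r['position'],H[q]),4))
o=get_obs();print(o)
np.savez('c0.npz',**{n:cloud(p) for n,p in P.items()})
E
python3 a.py; cd pics; python3 -c "
import cv2,numpy as np
a=cv2.imread('scene0.png');b=cv2.imread('top0.png');cv2.imwrite('b0.png',cv2.resize(np.vstack([a,b]),(400,600)))"
```

```text
scene 444.33205142405563 0.02177770192303151 (array([ 0.22258162, -0.56425053,  0.67779609]), array([ 0.33889022,  0.65325385, -0.67749082]))
top 462.15823136528536 -0.001598024011291558 (array([ 0.37542757, -0.02319297,  0.95858368]), array([ 0.2013582 ,  0.03391689, -0.9789319 ]))
rest_top scene [331.9 332. ] 0.55 [ 0.4664 -0.2693  0.08  ]
rest_top top [237.7 304.4] 0.75 [ 0.5098 -0.0474  0.08  ]
housing_center scene [332.3 332.3] 0.71 [ 0.4921 -0.2391  0.017 ]
housing_center top [267.6 393.3] 0.71 [ 0.487 -0.236  0.017]
nipple_seat scene [323.7 339.3] 0.95 [ 0.503  -0.2405  0.037 ]
nipple_seat top [265.2 399.2] 0.89 [ 0.4911 -0.2426  0.037 ]
coupler_grip scene [164.5 222.3] 0.64 [0.4851 0.2314 0.058 ]
coupler_grip top [233.6 169. ] 0.78 [0.4797 0.2168 0.058 ]
coupler_grip top [263.5 395.1] 0.68 [ 0.4905 -0.2294  0.058 ]
coupler_mouth scene [192.5 225.3] 0.96 [0.4752 0.2013 0.    ]
coupler_mouth scene [279.9 376.5] 0.2 [ 0.6364 -0.1726  0.    ]
coupler_mouth top [240.  175.3] 0.89 [0.4752 0.2165 0.    ]
spare_cap scene [209.1 335.9] 0.86 [0.6757 0.0345 0.    ]
spare_cap top [166.8 
[... 329 characters left out ...]
0.252   0.    ]
{'clock': 0.9, 'qpos': array([ 1.08148851e+00,  2.06598206e-01,  1.54149594e+00,  2.18252894e-05,
        1.39349549e+00, -1.50472145e-01]), 'dq': array([ 0.00106272, -0.00069111, -0.00110892,  0.00130602, -0.00022718,
        0.00079096]), 'tau': array([-2.33995513e-05, -3.83047950e+01, -2.91971415e+01, -1.43155949e-04,
        6.82692753e-04,  1.67842495e-05]), 'eef_pos': array([0.19111597, 0.5423165 , 0.23128462]), 'tcp_rot': array([-9.72237368e-06,  1.68610445e-01,  9.85682767e-01,  4.80953280e-06]), 'wrist_force': array([ 0.03136661, -0.38887591, -1.30082794]), 'wrist_torque': array([0.00427169, 0.01251206, 0.02654253]), 'finger_force': 0.0, 'opening': 0.085639730179376}
```

View pics/scene0.png

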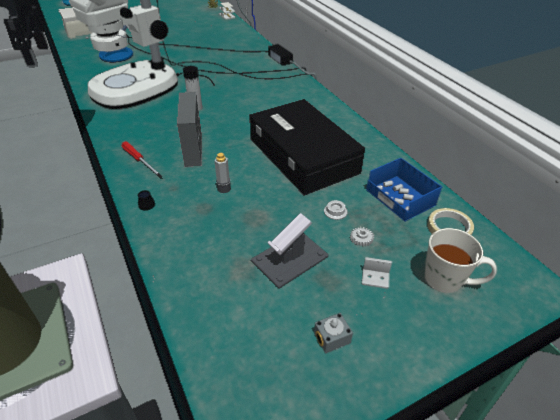

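View pics/top0.png

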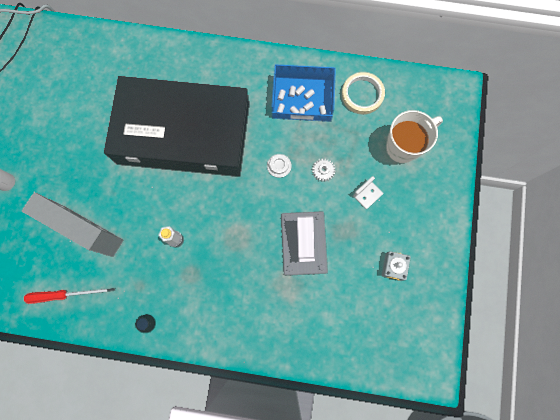

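The scene view shows the rest at about (289,237), the housing at (333,330), and the coupler at (222,172) near a tall grey box at (190,130). In the top view they sit at (304,240), (397,266) and (170,236). Next I'll fit the poses from depth.

```bash
cat > b.py <<'E'
from h import *
c=np.load('c0.npz')
def near(X,xy,r,z0,z1):
    f=X.reshape(-1,3);f=f[~np.isnan(f[:,0])]
    return f[(np.hypot(f[:,0]-xy[0],f[:,1]-xy[1])<r)&(f[:,2]>z0)&(f[:,2]<z1)]
def rect(p):
    (cx,cy),(w,h),a=cv2.minAreaRect((p[:,:2]*1000).astype(np.float32));return np.round([cx,cy,w,h,a],1)
for n in c:
    X=c[n];print(n,'bench z',np.round(np.median(near(X,(.5,.0),.3,-.02,.02)[:,2]),4))
    for nm,xy in(('rest',(.51,-.045)),):
        p=near(X,xy,.07,.05,.13)
        best=None;rng=np.random.default_rng(0)
        for _ in range(500):
            s=p[rng.choice(len(p),3)];m=np.cross(s[1]-s[0],s[2]-s[0]);l=np.linalg.norm(m)
            if l<1e-6: continue
            m/=l
            k=abs((p-s[0])@m)<.0015
            if abs(m[2])>.8 and (best is None or k.sum()>best.sum()): best=k
        q=p[best];ctr=q.mean(0);m=np.linalg.svd(q-ctr)[2][2];m*=np.sign(m[2])
        hd=-m[:2]/np.linalg.norm(m[:2]);x=np.r_[hd,0];x-=m*(x@m);x/=np.linalg.norm(x);y=np.cross(m,x)
        e=(q-ctr)@np.c_[x,y];(ex,ey),wh,a=cv2.minAreaRect((e*1000).astype(np.float32))
        o=ctr+x*ex/1000+y*ey/1000
        print(nm,len(q),'normal',m.round(4),'tilt',np.degrees(np.arccos(m[2])).round(2),'yaw',np.degrees(np.arctan2(x[1],x[0])).round(2),'origin',o.round(4),wh,a, 'prc',np.percentile(e,[1,99],axis=0).round(4).tolist())
    p=near(X,(.49,-.24),.05,.028,.0365);print('hous top',len(p),rect(p),np.median(p[:,2]).round(4))
    p=near(X,(.49,-.24),.05,.045,.06);print('nipple',len(p),p.mean(0).round(4),p[:,2].max().round(4))
    p=near(X,(.48,.215),.04,.092,.11);print('coup top',len(p),p.mean(0).round(4) if len(p) else '')
    p=near(X,(.48,.215),.04,.04,.08);print('coup body',len(p),p.mean(0).round(4), np.ptp(p,axis=0) if len(p) else '')
    f=near(X,(.45,.36),.2,.05,.3);f=f[f[:,1]>.25];print('box',rect(f),f[:,2].max())
E
python3 b.py
python3 - <<'E'
import cv2,numpy as np
a=cv2.imread('pics/scene0.png');b=cv2.imread('pics/top0.png')
f=lambda i,x,y,w=80,h=60:cv2.resize(i[y:y+h,x:x+w],(400,300),interpolation=cv2.INTER_CUBIC)
cv2.imwrite('pics/z0.png',np.vstack([np.hstack([f(a,295,300),f(b,360,237)]),np.hstack([f(a,245,210,88,66),f(b,265,208,88,66)])]))
E
```

```text
scene bench z 0.0017
rest 438 normal [-0.415  -0.0928  0.9051] tilt 25.17 yaw 12.6 origin [ 0.5098 -0.051   0.0794] (30.437644958496094, 84.44509887695312) 89.31241607666016 prc [[-0.0387, -0.0142], [0.039, 0.015]]
hous top 502 [ 490.9 -239.9   45.1   51.4   85.9] 0.0343
nipple 42 [ 0.4907 -0.241   0.0508] 0.0563
coup top 50 [0.4755 0.2121 0.0969]
coup body 183 [0.4738 0.2061 0.0601] [0.02928548 0.02112089 0.0399187 ]
box [548.6 367.4 154.2 219.4  70.2] 0.12885215542178535
top bench z 0.0013
rest 431 normal [-0.4105 -0.0831  0.9081] tilt 24.76 yaw 11.44 origin [ 0.5102 -0.0496  0.0801] (28.9199161529541, 81.83611297607422) 88.64337158203125 prc [[-0.0406, -0.0147], [0.0386, 0.0146]]
hous top 397 [ 490.5 -240.4   45.3   51.6   86.1] 0.0338
nipple 30 [ 0.4906 -0.2396  0.0502] 0.0565
coup top 77 [0.4754 0.2133 0.0976]
coup body 78 [0.472  0.205  0.0601] [0.02868349 0.01750007 0.03959662]
box [548.1 368.3 153.1 221.   69.5] 0.13088422002002947
```

View pics/z0.png

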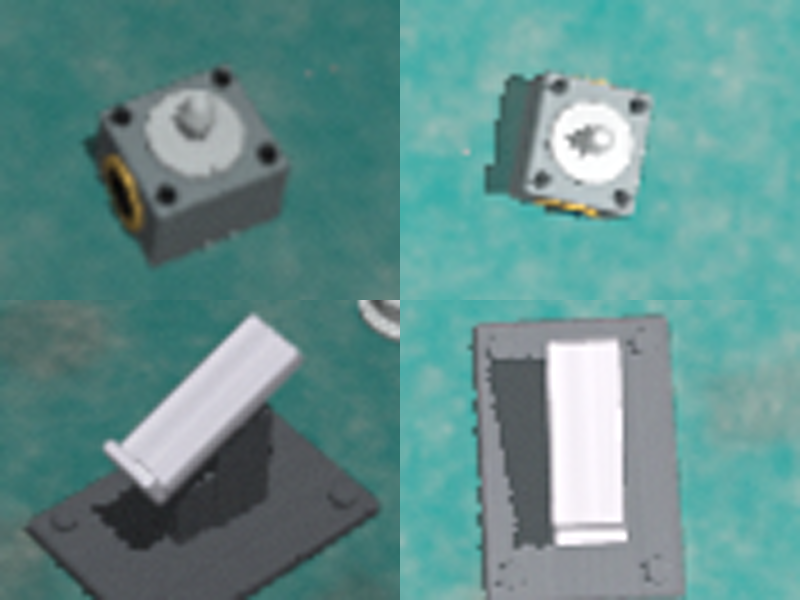

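The crops show the housing upright with its bearings along x, and the rest with its lip on the robot side. Depth puts the rest at (0.510,-0.050,0.080) with a yaw of about 11°, and the housing at (0.4907,-0.240) with a yaw of about -4°. I'll write a row planner and move above the housing.

```bash
cat >> h.py <<'E'
def Rdown(yaw_y):  # tool down, tool y at yaw (deg)
    a=np.radians(yaw_y);y=np.array([np.cos(a),np.sin(a),0]);z=np.array([0,0,-1.]);return R.from_matrix(np.c_[np.cross(y,z),y,z])
def plan(pos,Rt,n,start=None,pre=True):
    o=get_obs();p0,R0=start or (o['eef_pos'],rot(o['tcp_rot']))
    w=(R0.inv()*Rt).as_rotvec();d=(np.array(pos)-p0)/n
    for i in range(n):
        Ri=R0*R.from_rotvec(w*(i if pre else i+1)/n);print(np.round(np.r_[w/n,Ri.inv().apply(d)],4).tolist())
    print('deg/row',np.degrees(np.linalg.norm(w))/n,'mm/row',np.linalg.norm(d)*1000)
E
python3 -c "
from h import *
plan([.491,-.24,.20],Rdown(86),15)"
```

```text
[0.0, -0.0, -0.0179, -0.0362, -0.0425, 0.0021]
[0.0, -0.0, -0.0179, -0.0354, -0.0432, 0.0021]
[0.0, -0.0, -0.0179, -0.0346, -0.0438, 0.0021]
[0.0, -0.0, -0.0179, -0.0339, -0.0444, 0.0021]
[0.0, -0.0, -0.0179, -0.033, -0.045, 0.0021]
[0.0, -0.0, -0.0179, -0.0322, -0.0456, 0.0021]
[0.0, -0.0, -0.0179, -0.0314, -0.0462, 0.0021]
[0.0, -0.0, -0.0179, -0.0306, -0.0467, 0.0021]
[0.0, -0.0, -0.0179, -0.0297, -0.0473, 0.0021]
[0.0, -0.0, -0.0179, -0.0289, -0.0478, 0.0021]
[0.0, -0.0, -0.0179, -0.028, -0.0483, 0.0021]
[0.0, -0.0, -0.0179, -0.0272, -0.0488, 0.0021]
[0.0, -0.0, -0.0179, -0.0263, -0.0493, 0.0021]
[0.0, -0.0, -0.0179, -0.0254, -0.0498, 0.0021]
[0.0, -0.0, -0.0179, -0.0245, -0.0502, 0.0021]
deg/row 1.0276049659703665 mm/row 55.89387808500354
```

Emit:
jog_arm(
  series=[
    [0,0,-0.018,-0.036,-0.0425,0.002,1],
    [0,0,-0.018,-0.0355,-0.043,0.002,1],
    [0,0,-0.018,-0.0345,-0.044,0.002,1],
    [0,0,-0.018,-0.034,-0.0445,0.002,1],
    [0,0,-0.018,-0.033,-0.045,0.002,1],
  ],
)

```text
clock: 1.52
eef_pos: [0.2914, 0.2801, 0.2215]
tcp_rot: [0.001, 0.123, 0.992, 0.0]
wrist_force: [1.0, 0.5, 0.5]
opening: 0.0859
finger_force: 0.0
```

Emit:
jog_arm(
  series=[
    [0,0,-0.018,-0.032,-0.0455,0.002,1],
    [0,0,-0.018,-0.0315,-0.046,0.002,1],
    [0,0,-0.018,-0.0305,-0.0465,0.002,1],
    [0,0,-0.018,-0.03,-0.0475,0.002,1],
    [0,0,-0.018,-0.029,-0.048,0.002,1],
  ],
)

```text
clock: 2.15
eef_pos: [0.3919, 0.0192, 0.2117]
tcp_rot: [0.001, 0.079, 0.997, 0.0]
wrist_force: [0.7, 0.6, -0.4]
opening: 0.0857
finger_force: 0.0
```

Emit:
jog_arm(
  series=[
    [0,0,-0.018,-0.028,-0.0485,0.002,1],
    [0,0,-0.018,-0.027,-0.049,0.002,1],
    [0,0,-0.018,-0.0265,-0.0495,0.002,1],
    [0,0,-0.018,-0.0255,-0.05,0.002,1],
    [0,0,-0.018,-0.0245,-0.05,0.002,1],
  ],
)

```text
clock: 2.78
eef_pos: [0.4921, -0.2423, 0.2014]
tcp_rot: [0.0, 0.034, 0.999, -0.0]
wrist_force: [0.7, 0.9, 0.9]
opening: 0.0858
finger_force: 0.0
```

```bash
cat > w.py <<'E'
from h import *
import sys
p=snapshot("wrist");cv2.imwrite(f'pics/{sys.argv[1]}.png',p['image'])
o=get_obs();print(o['eef_pos'],rot(o['tcp_rot']).as_matrix().round(4).tolist())
X=cloud(p);np.save('w.npy',X)
for q,z in(('nipple_seat',.037),('housing_center',.017)):
    for r in place_of(q,p)[:1]: print(q,r['position'],round(r['conf'],2),at_z(p,r['position'],z).round(4))
f=X.reshape(-1,3);f=f[~np.isnan(f[:,0])]
f=f[np.hypot(f[:,0]-.491,f[:,1]+.24)<.06]
print('bench',np.median(f[abs(f[:,2])<.01][:,2]) if (abs(f[:,2])<.01).any() else 0)
t=f[(f[:,2]>.031)&(f[:,2]<.0355)];print(len(t),cv2.minAreaRect((t[:,:2]*1000).astype(np.float32)),np.median(t[:,2]))
t=f[(f[:,2]>.036)&(f[:,2]<.0395)];print(len(t),cv2.minEnclosingCircle((t[:,:2]*1000).astype(np.float32)))
t=f[(f[:,2]>.047)&(f[:,2]<.06)];print(len(t),t.mean(0))
E
python3 w.py w0
```

```text
[ 0.49408064 -0.24911429  0.20106932] [[-0.9974, 0.0718, 0.003], [0.0718, 0.9974, -0.0066], [-0.0035, -0.0064, -1.0]]
nipple_seat [186.2, 282.9] 0.85 [ 0.494  -0.2405  0.037 ]
housing_center [177.6, 283.3] 0.91 [ 0.4905 -0.2398  0.017 ]
bench 0.0006729095908379861
1366 ((491.5956115722656, -240.2876739501953), (43.635108947753906, 49.155029296875), 85.48770141601562) 0.03355810711145938
533 ((492.3285217285156, -241.3768768310547), 26.212383270263672)
117 [ 0.49118857 -0.24042714  0.05050331]
```

View pics/w0.png

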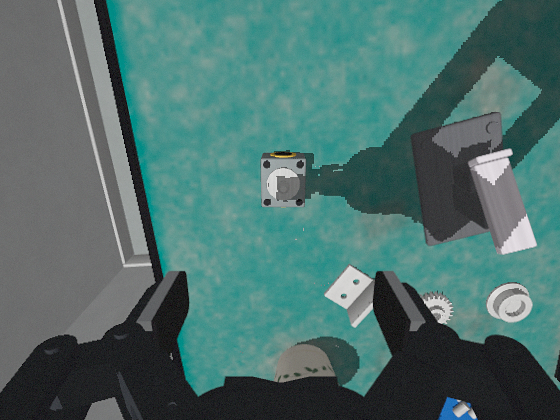

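The wrist view shows the housing clear at (284,182), with the bracket at (350,295) well away. I'll settle the arm first, then descend.

Emit:
jog_arm(
  series=[
    [0,0,0,0,0,0,1],
    [0,0,0,0,0,0,1],
  ],
)

```text
clock: 3.18
eef_pos: [0.4913, -0.239, 0.2014]
tcp_rot: [-0.0, 0.034, 0.999, 0.0]
wrist_force: [0.5, 0.1, 0.7]
opening: 0.0855
finger_force: 0.0
```

```bash
python3 w.py w1; python3 -c "
from h import *
plan([.4913,-.2401,.05],Rdown(85.8),3)"
```

```text
[ 0.49133677 -0.23901008  0.20151796] [[-0.9977, 0.0672, 0.0001], [0.0672, 0.9977, 0.0001], [-0.0001, 0.0001, -1.0]]
nipple_seat [185.8, 281.6] 0.97 [ 0.4926 -0.2384  0.037 ]
housing_center [180.4, 278.1] 0.65 [ 0.4921 -0.2419  0.017 ]
bench 0.0006750334111708222
1356 ((491.4905700683594, -240.48851013183594), (44.001075744628906, 49.10173416137695), 85.8944091796875) 0.03349680153579293
542 ((490.341064453125, -239.6138916015625), 25.092287063598633)
115 [ 0.49132228 -0.24030052  0.05036158]
[-0.0001, 0.0001, 0.002, 0.0001, -0.0003, 0.0505]
[-0.0001, 0.0001, 0.002, 0.0001, -0.0003, 0.0505]
[-0.0001, 0.0001, 0.002, 0.0001, -0.0003, 0.0505]
deg/row 0.1129833648021233 mm/row 50.54288094594044
```

Emit:
jog_arm(
  series=[
    [0,0,0,0,-0.0012,0.05,1],
    [0,0,0,0,0,0.05,1],
    [0,0,0,0,0,0.05,1],
    [0,0,0,0,0,0.035,1],
    [0,0,0,0,0,0.013,1],
  ],
)

```text
clock: 3.95
eef_pos: [0.4898, -0.2399, 0.0011]
tcp_rot: [-0.002, 0.034, 0.999, 0.001]
wrist_force: [-0.2, 1.2, -0.3]
opening: 0.0856
finger_force: 0.0
```

Emit:
jog_arm(
  series=[
    [0,0,0,0,0,0,0],
    [0,0,0,0,0,0,-0.3],
    [0,0,0,0,0,0,-1],
    [0,0,0,0,0,0,-1],
    [0,0,0,0,0,0,-1],
  ],
  grip_force=50,
)

```text
clock: 4.58
eef_pos: [0.4932, -0.2422, 0.0056]
tcp_rot: [0.002, 0.034, 0.999, -0.001]
wrist_force: [-0.3, 1.5, 6.8]
opening: 0.0434
finger_force: 54.0
```

```bash
python3 -c "
from h import *
for _ in range(2):
    p=snapshot('top');o=get_obs();print(o['eef_pos'],rot(o['tcp_rot']).as_matrix().round(4).tolist(),o['wrist_force'],o['opening'])"
```

```text
[ 0.49323938 -0.24224693  0.00556516] [[-0.9976, 0.0688, 0.0036], [0.0688, 0.9976, -0.0017], [-0.0037, -0.0015, -1.0]] [-0.15133151  2.23399897  6.54178057] 0.04292902383462933
[ 0.4932428  -0.24227372  0.00558748] [[-0.9976, 0.0689, 0.0037], [0.0689, 0.9976, -0.0017], [-0.0038, -0.0015, -1.0]] [0.55609853 2.24939414 5.95317853] 0.04271240431401218
```

Emit:
jog_arm(
  series=[
    [0,0,0,0,0,-0.03,-1],
    [0,0,0,0,0,-0.06,-1],
    [0,0,0,0,0,-0.06,-1],
    [0,0,0,0,0,-0.03,-1],
    [0,0,0,0,0,0,-1],
  ],
)

```text
clock: 5.3
eef_pos: [0.493, -0.2428, 0.1863]
tcp_rot: [0.003, 0.034, 0.999, -0.002]
wrist_force: [-0.0, 0.4, -4.8]
opening: 0.0428
finger_force: 53.0
```

```bash
cat > g.py <<'E'
from h import *
for n in("wrist","top","scene"):
    p=snapshot(n);o=get_obs();T=rot(o['tcp_rot']);t=o['eef_pos']
    cv2.imwrite(f'pics/g_{n}.png',p['image'])
    X=cloud(p).reshape(-1,3);X=X[~np.isnan(X[:,0])];L=T.inv().apply(X-t)
    L=L[(abs(L[:,0])<.045)&(abs(L[:,1])<.019)]
    k=np.array([0,0,0])
    a=L[(L[:,2]<-.035)&(L[:,2]>-.05)&(abs(L[:,0])<.012)&(abs(L[:,1])<.012)]
    s=L[(L[:,2]>-.036)&(L[:,2]<-.012)&(abs(L[:,1])<.021)]
    print(n,t.round(4),'tip',len(a),np.r_[a.mean(0),a[:,2].min()].round(4) if len(a) else '')
    if len(s)>20:
        h=np.histogram(s[:,2],bins=np.arange(-.040,-.01,.001));print(h[0])
        b=s;print(np.percentile(b[:,0],[1,99]).round(4),np.percentile(b[:,1],[1,99]).round(4))
    for q in('nipple_seat','housing_center'):
        for r in place_of(q,p)[:1]:
            c,d=ray(p,r['position']);zt=-.034 if q[0]=='n' else -.014
            lc=T.inv().apply(c-t);ld=T.inv().apply(d);print(q,round(r['conf'],2),(lc+ld*(zt-lc[2])/ld[2]).round(4))
o=get_obs();print(o['eef_pos'],T.as_matrix().round(4).tolist(),o['wrist_force'])
E
python3 g.py
```

```text
wrist [ 0.4914 -0.2416  0.1835] tip 886 [ 0.002  -0.0011 -0.0452 -0.05  ]
[   0    0    0    0   50  872 2098  706 1464 2561  728  147  101  113
  144  137  117  110  101  118  107   81   99   87   83   92   80   63
    0]
[-0.0237  0.0261] [-0.0187  0.0186]
nipple_seat 0.6 [-0.0026 -0.0004 -0.034 ]
housing_center 0.98 [-0.0001 -0.0012 -0.014 ]
top [ 0.4895 -0.2403  0.1801] tip 0 
scene [ 0.4903 -0.2408  0.181 ] tip 27 [ 0.0049 -0.0003 -0.0408 -0.0472]
[ 0  0  0  0  4  4  1 25 78 57 70 97 70 17  8  7 12  4 13  7 10 10  5  7
  9  7  9  7  0]
[-0.0193  0.0284] [-0.0186  0.0186]
nipple_seat 0.67 [ 0.0021 -0.008  -0.034 ]
housing_center 0.97 [ 0.0069 -0.0048 -0.014 ]
[ 0.49087101 -0.24117544  0.18189058] [[-0.9976, 0.0688, -0.0035], [0.0688, 0.9976, 0.0024], [0.0037, 0.0022, -1.0]] [-0.69318076  0.77553621 -4.96006777]
```

Emit:
jog_arm(
  series=[
    [0,0,0,0,0,0,-1],
    [0,0,0,0,0,0,-1],
    [0,0,0,0,0,0,-1],
  ],
)

```text
clock: 6.12
eef_pos: [0.4915, -0.2416, 0.1834]
tcp_rot: [0.0, 0.034, 0.999, -0.0]
wrist_force: [0.7, 0.6, -4.2]
opening: 0.043
finger_force: 52.9
```

```bash
python3 g.py
```

```text
wrist [ 0.4915 -0.2416  0.1834] tip 840 [ 0.0034 -0.0002 -0.0435 -0.0479]
[   0    0    0    0   38   21   32   81 1254 1869  716 1803 2335  444
  140  100  116  148  132  124  104  120  108   87   94   94   83   97
    0]
[-0.022   0.0277] [-0.0186  0.0187]
nipple_seat 0.72 [ 0.0025 -0.     -0.034 ]
housing_center 0.73 [ 0.0052 -0.0006 -0.014 ]
top [ 0.4915 -0.2415  0.1834] tip 0 
scene [ 0.4915 -0.2415  0.1833] tip 27 [ 0.0044 -0.0011 -0.0415 -0.0462]
[ 0  0  0  0  2  3 16 41 81 58 76 95 38 16  3 11  9 15  3 13  8  9  6 10
  3 11  8  5  0]
[-0.0184  0.0279] [-0.0184  0.0185]
nipple_seat 0.95 [-0.0016 -0.001  -0.034 ]
housing_center 0.87 [-0.0001 -0.0056 -0.014 ]
[ 0.49147438 -0.2415461   0.18332317] [[-0.9976, 0.0687, 0.0], [0.0687, 0.9976, -0.0001], [-0.0, -0.0001, -1.0]] [-0.9743417   0.10845081 -4.63499038]
```

```bash
cat > r.py <<'E'
from h import *
c=dict(np.load('c0.npz'));c['wrist']=np.load('w.npy')
tr=np.radians(25)
for n in c:
    X=c[n].reshape(-1,3);X=X[~np.isnan(X[:,0])];X=X[(np.hypot(X[:,0]-.51,X[:,1]+.05)<.07)&(X[:,2]>.045)&(X[:,2]<.13)]
    if len(X)<50: print(n,len(X));continue
    from scipy.optimize import minimize
    # robust plane iter
    m=np.array([-.413,-.085,.906]);m/=np.linalg.norm(m);o=np.array([.51,-.05,.08])
    for _ in range(15):
        q=X[abs((X-o)@m)<.002];o=q.mean(0);m=np.linalg.svd(q-o)[2][2];m*=np.sign(m[2])
    xn=np.degrees(np.arctan2(-m[1],-m[0]))
    # edges: per-slice y min/max along nominal dir
    a=np.radians(11);x=np.array([np.cos(a)*np.cos(tr),np.sin(a)*np.cos(tr),np.sin(tr)]);y=np.array([-np.sin(a),np.cos(a),0])
    e=(q-o)@np.c_[x,y];S=[]
    for s in np.arange(-.034,.035,.006):
        k=e[abs(e[:,0]-s)<.003]
        if len(k)>5:S.append([s,k[:,1].min(),k[:,1].max()])
    S=np.array(S);f1=np.polyfit(S[:,0],S[:,1],1);f2=np.polyfit(S[:,0],S[:,2],1)
    print(n,len(q),'tilt',np.degrees(np.arccos(m[2])).round(2),'yaw_n',xn.round(2),'yaw_edge',11+np.degrees(np.array([f1[0],f2[0]])).round(2),'width',(f2[1]-f1[1]).round(4),
      'ctr',(o+y*(f1[1]+f2[1])/2+x*(np.percentile(e[:,0],[.7,99.3]).mean())).round(4),np.percentile(e[:,0],[.7,99.3]).round(4))
    # foot plate
    Y=c[n].reshape(-1,3);Y=Y[~np.isnan(Y[:,0])];Y=Y[(np.hypot(Y[:,0]-.51,Y[:,1]+.05)<.09)&(Y[:,2]>.006)&(Y[:,2]<.016)]
    print('foot',cv2.minAreaRect((Y[:,:2]*1000).astype(np.float32)))
E
python3 r.py
```

```text
scene 509 tilt 25.07 yaw_n 11.39 yaw_edge [11.35 11.39] width 0.0292 ctr [ 0.5117 -0.05    0.0801] [-0.0395  0.0394]
foot ((511.26007080078125, -50.049095153808594), (131.63865661621094, 90.91561889648438), 11.029705047607422)
top 521 tilt 24.85 yaw_n 11.28 yaw_edge [10.09 11.89] width 0.0281 ctr [ 0.5106 -0.0499  0.08  ] [-0.0402  0.0397]
foot ((506.2207336425781, -59.8623046875), (151.64503479003906, 108.95763397216797), 12.968059539794922)
wrist 3374 tilt 24.96 yaw_n 11.83 yaw_edge [10.79 11.41] width 0.0305 ctr [ 0.5112 -0.0505  0.0789] [-0.0401  0.0389]
foot ((511.3565979003906, -50.618465423583984), (130.41607666015625, 90.25894927978516), 11.035516738891602)
```

```bash
cat >> h.py <<'E'
O=np.array([.511,-.0502,.080]);_a=np.radians(11.2);_t=np.radians(25)
rx=np.array([np.cos(_a)*np.cos(_t),np.sin(_a)*np.cos(_t),np.sin(_t)]);ry=np.array([-np.sin(_a),np.cos(_a),0]);rn=np.cross(rx,ry)
RT=R.from_matrix(np.c_[-rx,ry,-rn])
def tgt(b,h): return O+rn*h-RT.apply(b)
E
python3 -c "
from h import *
print(rn,tgt([.0025,0,.006],.06));plan(tgt([.0025,0,.006],.06),RT,5)"
```

```text
[-0.41456956 -0.08208698  0.90630779] [ 0.48586103 -0.05517765  0.14087286]
[-0.0115, -0.0867, -0.052, 0.0037, 0.0371, 0.0085]
[-0.0115, -0.0867, -0.052, 0.0025, 0.0372, 0.0086]
[-0.0115, -0.0867, -0.052, 0.0013, 0.0372, 0.0089]
[-0.0115, -0.0867, -0.052, 0.0002, 0.0371, 0.0093]
[-0.0115, -0.0867, -0.052, -0.0009, 0.037, 0.0097]
deg/row 5.832414453636971 mm/row 38.244862650485
```

Emit:
jog_arm(
  series=[
    [-0.0115,-0.0867,-0.052,0.0037,0.037,0.0085,-1],
    [-0.0115,-0.0867,-0.052,0.0025,0.037,0.0085,-1],
    [-0.0115,-0.0867,-0.052,0.0013,0.037,0.009,-1],
    [-0.0115,-0.0867,-0.052,0,0.037,0.009,-1],
    [-0.0115,-0.0867,-0.052,-0.001,0.037,0.01,-1],
  ],
)

```text
clock: 7.2
eef_pos: [0.4857, -0.0545, 0.141]
tcp_rot: [0.216, -0.096, 0.971, 0.021]
wrist_force: [-0.1, 0.2, -3.7]
opening: 0.0436
finger_force: 53.0
```

Emit:
jog_arm(
  series=[
    [0,0,0,0,0,0,-1],
    [0,0,0,0,0,0,-1],
    [0,0,0,0,0,0,-1],
    [0,0,0,0,0,0,-1],
    [0,0,0,0,0,0,-1],
  ],
)

```text
clock: 7.82
eef_pos: [0.4865, -0.0562, 0.1412]
tcp_rot: [0.215, -0.095, 0.972, 0.021]
wrist_force: [0.2, 0.3, -4.0]
opening: 0.0429
finger_force: 53.2
```

```bash
python3 g.py; python3 -c "
from h import *
plan(tgt([.0025,0,.006],.003),RT,2)
a=cv2.imread('pics/g_scene.png')[170:290,220:380];cv2.imwrite('pics/v1.png',cv2.resize(a,(800,600)))"
```

```text
wrist [ 0.4863 -0.056   0.1411] tip 830 [ 0.0037 -0.0006 -0.0434 -0.0478]
[   0    0    0    0   30   24   27   47  790 2132  763 1446 2611  681
  175  100  122  142  126  115  117  110  110   90   97  110   73   90
    0]
[-0.0217  0.0279] [-0.0186  0.0186]
nipple_seat 0.72 [ 0.002  -0.0001 -0.034 ]
housing_center 0.69 [ 0.0043 -0.0008 -0.014 ]
top [ 0.4861 -0.0558  0.1409] tip 0 
[ 0  0  0  0  0  3  7 26 25 37 43 63 26 25  9  3 10  9  4  4  3  6  5  5
  5  4  2  4  0]
[-0.025  -0.0027] [-0.0188  0.0187]
nipple_seat 0.64 [ 0.0043 -0.0064 -0.034 ]
housing_center 0.74 [-0.0033 -0.0022 -0.014 ]
scene [ 0.4861 -0.0557  0.1409] tip 2 [ 0.0035  0.0023 -0.0459 -0.0473]
[ 0  0  0  0  0  0  5  2 17 26 38 28 37 19  4  2  1  1  5  2  2  5  1  4
  3  0  0  1  0]
[0.0084 0.0276] [-0.0187  0.0183]
nipple_seat 0.75 [ 0.011   0.1505 -0.034 ]
housing_center 0.72 [ 0.0015 -0.0016 -0.014 ]
[ 0.48605355 -0.05561601  0.14092275] [[-0.8892, -0.1941, 0.4143], [-0.176, 0.981, 0.0819], [-0.4223, -0.0001, -0.9065]] [-0.12011336 -0.46326299 -3.1376882 ]
[-0.0, -0.0002, 0.0, 0.0, 0.0002, 0.0285]
[-0.0, -0.0002, 0.0, 0.0001, 0.0002, 0.0285]
deg/row 0.011345273753885922 mm/row 28.50170809310776
```

View pics/v1.png

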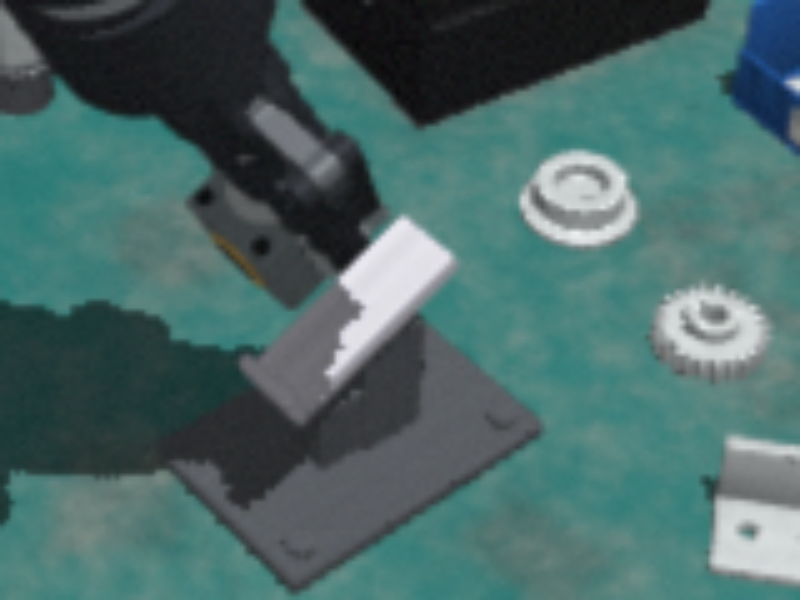

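The block hangs parallel to the sloped bar, about 60 mm above it, around crop pixel (260,250). I'll descend along the normal.

Emit:
jog_arm(
  series=[
    [0,0,0,-0.0003,0.0004,0.02,-1],
    [0,0,0,0,0,0.02,-1],
    [0,0,0,0,0,0.012,-1],
    [0,0,0,0,0,0,-1],
    [0,0,0,0,0,0,-1],
  ],
)

```text
clock: 8.9
eef_pos: [0.5082, -0.0511, 0.0945]
tcp_rot: [0.216, -0.095, 0.972, 0.021]
wrist_force: [0.2, 0.0, -4.1]
opening: 0.0432
finger_force: 53.0
```

```bash
cat > e.py <<'E'
from h import *
import sys
b=[.0028,0,.006]
o=get_obs();d=RT.inv().apply(o['eef_pos']-tgt(b,0));print('err tool frame mm',(d*1000).round(2),'F tool',RT.inv().apply(o['wrist_force']).round(2),'M',RT.inv().apply(o['wrist_torque']).round(3),'rot',np.degrees((RT.inv()*rot(o['tcp_rot'])).as_rotvec()).round(2))
E
python3 e.py
```

```text
err tool frame mm [-0.67 -0.33 -8.38] F tool [ 1.52 -0.02  3.82] M [0.097 0.561 0.051] rot [ 0.03 -0.03 -0.01]
```

Emit:
jog_arm(
  series=[
    [0,0,0,0.0007,0.0003,0.003,-1],
    [0,0,0,0,0,0.002,-1],
    [0,0,0,0,0,0.001,-1],
    [0,0,0,0,0,0.001,-1],
    [0,0,0,0,0,0,-1],
  ],
)

```text
clock: 9.52
eef_pos: [0.51, -0.0502, 0.0872]
tcp_rot: [0.215, -0.095, 0.972, 0.021]
wrist_force: [0.4, -0.3, -4.8]
opening: 0.0429
finger_force: 53.1
```

```bash
python3 e.py
```

```text
err tool frame mm [ 0.59  0.23 -0.96] F tool [ 1.69 -0.36  4.51] M [0.029 0.521 0.011] rot [ 0.    0.02 -0.  ]
```

Emit:
jog_arm(
  series=[
    [0,0,0,0,0,0.001,-1],
    [0,0,0,0,0,0.001,-1],
    [0,0,0,0,0,0,-1],
  ],
)

```text
clock: 9.9
eef_pos: [0.5107, -0.0501, 0.0861]
tcp_rot: [0.215, -0.096, 0.972, 0.021]
wrist_force: [-8.1, -0.8, 4.5]
opening: 0.0434
finger_force: 54.7
```

```bash
python3 e.py
```

```text
err tool frame mm [0.48 0.14 0.4 ] F tool [ 5.47  0.74 -7.49] M [-0.131  0.876  0.012] rot [-0.    0.03 -0.03]
```

Emit:
jog_arm(
  series=[
    [0,0,0,0,0,0,-0.1],
    [0,0,0,0,0,0,0.1],
    [0,0,0,0,0,0,0.4],
    [0,0,0,0,0,0,1],
    [0,0,0,0,0,0,1],
  ],
)

```text
clock: 10.52
eef_pos: [0.5112, -0.0501, 0.0857]
tcp_rot: [0.215, -0.095, 0.972, 0.021]
wrist_force: [-0.0, -0.4, -1.2]
opening: 0.0853
finger_force: 0.0
```

Emit:
jog_arm(
  series=[
    [0,0,0,0,0,-0.015,1],
    [0,0,0,0,0,-0.045,1],
    [0,0,0,0,0,-0.06,1],
    [0,0,0,0,0,-0.03,1],
    [0,0,0,0,0,0,1],
  ],
)

```text
clock: 11.15
eef_pos: [0.4501, -0.0635, 0.2247]
tcp_rot: [0.218, -0.095, 0.971, 0.019]
wrist_force: [-0.5, -0.1, 0.3]
opening: 0.0854
finger_force: 0.0
```

```bash
cat > k.py <<'E'
from h import *
for n in("wrist","top","scene"):
    p=snapshot(n);cv2.imwrite(f'pics/k_{n}.png',p['image'])
    X=cloud(p).reshape(-1,3);X=X[~np.isnan(X[:,0])];L=(X-O)@np.c_[rx,ry,rn]
    L=L[(abs(L[:,0])<.045)&(abs(L[:,1])<.04)&(L[:,2]>.02)&(L[:,2]<.06)]
    s=L[(L[:,2]>.032)&(L[:,2]<.0355)];
    if len(s)<20: print(n,len(s));continue
    m=np.linalg.svd(s-s.mean(0))[2][2]
    print(n,'top',cv2.minAreaRect((s[:,:2]*1000).astype(np.float32)),np.median(s[:,2]),'slopes deg',np.degrees(m/m[2])[:2])
    a=L[(L[:,2]>.045)];print('tip',a.mean(0).round(4),L[:,2].max().round(4))
    for q,z in(('nipple_seat',.037),('housing_center',.017)):
        for r in place_of(q,p)[:1]:
            c,d=ray(p,r['position']);B=np.c_[rx,ry,rn];lc=(c-O)@B;ld=d@B;print(q,round(r['conf'],2),(lc+ld*(z-lc[2])/ld[2]).round(4))
print(get_obs()['eef_pos'])
E
python3 k.py
```

```text
wrist top ((0.06223869323730469, -0.5187301635742188), (49.11614990234375, 43.60844421386719), 0.24743396043777466) 0.03330444240125339 slopes deg [-0.03346115 -0.1179414 ]
tip [-0.0006 -0.0006  0.05  ] 0.0537
nipple_seat 0.92 [0.0015 0.0016 0.037 ]
housing_center 0.9 [-0.0009 -0.0028  0.017 ]
top top ((0.3016185760498047, -0.5169849395751953), (42.97275161743164, 50.1485595703125), 89.07865142822266) 0.03397290051311864 slopes deg [-0.01827905 -0.02903527]
tip [ 0.0008 -0.0002  0.0501] 0.0542
nipple_seat 0.67 [ 0.0038 -0.0052  0.037 ]
housing_center 0.78 [ 0.0041 -0.0002  0.017 ]
scene top ((0.7568550109863281, -0.5764141082763672), (49.29763412475586, 44.99367904663086), 0.08550529181957245) 0.033994985342314064 slopes deg [-0.04680361 -0.27428975]
tip [ 0.0006 -0.002   0.0504] 0.0554
nipple_seat 0.64 [ 0.0052 -0.0039  0.037 ]
housing_center 0.81 [-0.0007 -0.002   0.017 ]
[ 0.44845053 -0.0619626   0.22038549]
```

View pics/k_wrist.png

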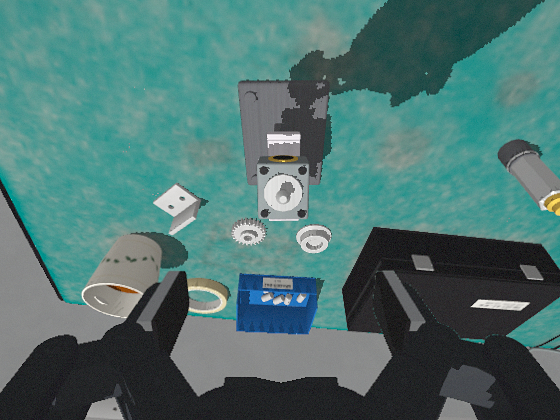

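The housing lies flat on the rest, within 0.6 mm of centre. In the wrist view its nipple is at (284,190). The coupler comes next.

```bash
python3 -c "
from h import *
c=np.load('c0.npz')
for n in c:
    X=c[n].reshape(-1,3);X=X[~np.isnan(X[:,0])];X=X[(X[:,1]>.24)&(X[:,1]<.5)&(X[:,0]<.5)&(X[:,2]>.03)&(X[:,0]>.2)]
    d=np.hypot(X[:,0]-.4755,X[:,1]-.2127);i=d.argmin();print(n,X[i],d[i],X.min(0),X.max(0))
plan([.475,.213,.25],Rdown(95),6)"
```

```text
scene [0.45843377 0.32023022 0.05985933] 0.10887609326277857 [0.28969756 0.24018781 0.03011121] [0.49954774 0.47415548 0.12885216]
top [0.4581725  0.32157832 0.10935039] 0.11024849901428002 [0.2876514  0.24013438 0.03007419] [0.49998005 0.47591298 0.13088422]
[0.0042, 0.0723, 0.0177, -0.0141, 0.0441, 0.0012]
[0.0042, 0.0723, 0.0177, -0.0133, 0.0443, -0.0]
[0.0042, 0.0723, 0.0177, -0.0125, 0.0446, -0.0011]
[0.0042, 0.0723, 0.0177, -0.0116, 0.0448, -0.0022]
[0.0042, 0.0723, 0.0177, -0.0106, 0.045, -0.0032]
[0.0042, 0.0723, 0.0177, -0.0095, 0.0451, -0.0041]
deg/row 4.272665057179264 mm/row 46.3040454596979
```

Emit:
jog_arm(
  series=[
    [0.0042,0.072,0.018,-0.014,0.044,0.001,1],
    [0.0042,0.072,0.018,-0.0135,0.0445,0,1],
    [0.0042,0.072,0.018,-0.0125,0.0445,-0.001,1],
    [0.0042,0.072,0.018,-0.0115,0.045,-0.002,1],
    [0.0042,0.072,0.018,-0.0105,0.045,-0.003,1],
  ],
)

```text
clock: 12.22
eef_pos: [0.471, 0.169, 0.2455]
tcp_rot: [0.037, -0.052, 0.998, 0.003]
wrist_force: [1.0, -0.7, 1.2]
opening: 0.0856
finger_force: 0.0
```

Emit:
jog_arm(
  series=[
    [0.0042,0.072,0.018,-0.0095,0.045,-0.004,1],
    [0,0,0,0,0,0,1],
    [0,0,0,0,0,0,1],
    [0,0,0,0,0,0,1],
    [0,0,0,0,0,0,1],
  ],
)

```text
clock: 12.85
eef_pos: [0.4752, 0.2117, 0.2505]
tcp_rot: [0.002, -0.042, 0.999, -0.001]
wrist_force: [-0.1, 0.5, 0.0]
opening: 0.0855
finger_force: 0.0
```

```bash
cat > cp.py <<'E'
from h import *
P=[snapshot(n) for n in("wrist","top","scene")];o=get_obs();print(o['eef_pos'],rot(o['tcp_rot']).as_matrix().round(3).tolist())
for p in P:
    X=cloud(p).reshape(-1,3);X=X[~np.isnan(X[:,0])];X=X[np.hypot(X[:,0]-.4755,X[:,1]-.2127)<.03]
    t=X[(X[:,2]>.094)&(X[:,2]<.106)];print('top',len(t),t.mean(0).round(4),cv2.minEnclosingCircle((t[:,:2]*1000).astype(np.float32)))
    s=X[(X[:,2]>.082)&(X[:,2]<.088)]; print('shoulder',len(s), cv2.minEnclosingCircle((s[:,:2]*1000).astype(np.float32)) if len(s) else '')
    for q,z in(('coupler_grip',.058),('coupler_mouth',0)):
        for r in place_of(q,p)[:1]: print(q,np.round(r['position'],1),round(r['conf'],2),at_z(p,r['position'],z).round(4))
p=P[0];u,v=proj(p,[[.475,.213,.09]])[0].astype(int)
r=max(0,min(420-90,u-45));c=max(0,min(560-120,v-60))
cv2.imwrite('pics/cp.png',cv2.resize(p['image'][r:r+90,c:c+120],(800,600),interpolation=cv2.INTER_CUBIC));print('crop',r,c)
E
python3 cp.py
```

```text
[0.47538014 0.21211275 0.25066064] [[-0.996, -0.084, 0.004], [-0.084, 0.996, -0.001], [-0.004, -0.001, -1.0]]
top 184 [0.4762 0.2142 0.099 ] ((476.3820495605469, 214.45852661132812), 7.488399982452393)
shoulder 283 ((476.93170166015625, 214.08480834960938), 15.02077579498291)
coupler_grip [178.  283.2] 0.89 [0.4762 0.2138 0.058 ]
top 62 [0.4758 0.2133 0.0988] ((475.5029296875, 213.5677490234375), 9.308847427368164)
shoulder 71 ((475.3719787597656, 213.55364990234375), 14.418092727661133)
coupler_grip [235.  168.5] 0.71 [0.4768 0.2172 0.058 ]
coupler_mouth [242.5 178.3] 0.67 [0.471  0.2092 0.    ]
top 37 [0.4757 0.2128 0.0984] ((475.7103576660156, 212.3231964111328), 9.249835014343262)
shoulder 47 ((476.1217041015625, 213.04872131347656), 14.62502384185791)
coupler_grip [166.3 223.7] 0.72 [0.4854 0.2236 0.058 ]
coupler_mouth [190.8 225. ] 0.71 [0.4769 0.2073 0.    ]
crop 139 222
```

View pics/cp.png

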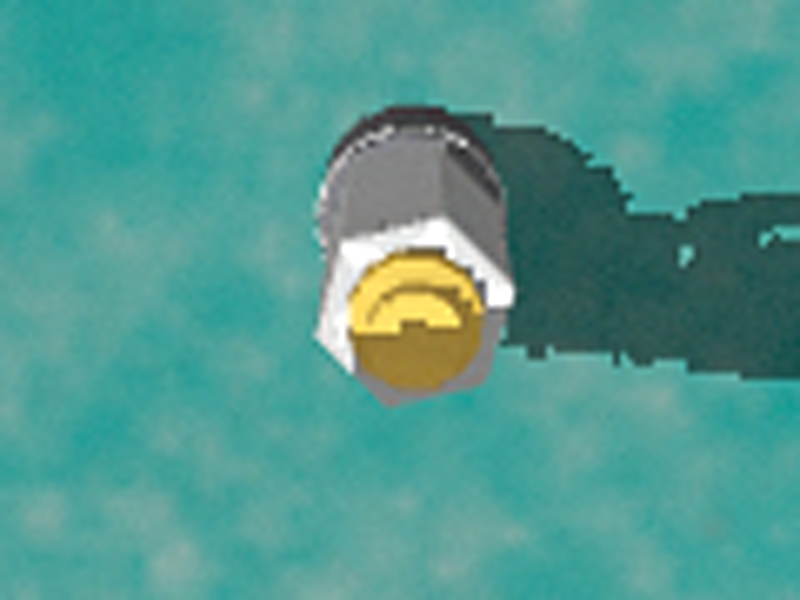

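The crop shows the hexagon's corners about 16° clockwise of image-up, so the tool needs to yaw by -16° to 79°.

```bash
python3 -c "
from h import *
plan([.4758,.2133,.041],Rdown(79),5)"
```

```text
[-0.0001, 0.0008, 0.0555, 0.0001, 0.0002, 0.0419]
[-0.0001, 0.0008, 0.0555, 0.0001, 0.0001, 0.0419]
[-0.0001, 0.0008, 0.0555, 0.0, 0.0001, 0.0419]
[-0.0001, 0.0008, 0.0555, -0.0, 0.0001, 0.0419]
[-0.0001, 0.0008, 0.0555, -0.0, 0.0001, 0.0419]
deg/row 3.1778719110476685 mm/row 41.89724605099532
```

Emit:
jog_arm(
  series=[
    [0,0,0.0555,0,0,0.045,1],
    [0,0,0.0555,0,0,0.045,1],
    [0,0,0.0555,0,0,0.04,1],
    [0,0,0.0555,0,0,0.03,1],
    [0,0,0.0555,0,0,0.015,1],
  ],
)

```text
clock: 13.92
eef_pos: [0.4746, 0.2123, 0.0732]
tcp_rot: [0.0, 0.097, 0.995, -0.001]
wrist_force: [0.1, 0.4, 0.4]
opening: 0.0855
finger_force: 0.0
```

Emit:
jog_arm(
  series=[
    [0,0,0,0,0,0,1],
    [0,0,0,0,0,0,1],
    [0,0,0,0,0,0,1],
    [0,0,0,0,0,0,1],
  ],
)

```text
clock: 14.42
eef_pos: [0.4767, 0.2128, 0.0763]
tcp_rot: [0.003, 0.096, 0.995, 0.0]
wrist_force: [0.3, 0.3, -0.5]
opening: 0.0854
finger_force: 0.0
```

```bash
python3 -c "
from h import *
plan([.4758,.2133,.041],Rdown(79),1)"
```

```text
[0.0007, 0.0054, 0.0001, 0.0012, 0.0003, 0.0353]
deg/row 0.3140737491215433 mm/row 35.33284311453403
```

Emit:
jog_arm(
  series=[
    [0,0,0,0,0.0003,0.012,1],
    [0,0,0,0,0,0.012,1],
    [0,0,0,0,0,0.008,1],
    [0,0,0,0,0,0.003,1],
    [0,0,0,0,0,0,0.2],
  ],
)

```text
clock: 15.05
eef_pos: [0.476, 0.2128, 0.04]
tcp_rot: [0.002, 0.096, 0.995, -0.0]
wrist_force: [-0.6, -0.8, 0.0]
opening: 0.0698
finger_force: 0.0
```

Emit:
jog_arm(
  series=[
    [0,0,0,0,0,0,0],
    [0,0,0,0,0,0,-0.1],
    [0,0,0,0,0,0,-0.15],
    [0,0,0,0,0,0,-0.2],
    [0,0,0,0,0,0,-0.2],
  ],
)

```text
clock: 15.68
eef_pos: [0.4763, 0.2129, 0.0405]
tcp_rot: [0.002, 0.096, 0.995, -0.0]
wrist_force: [0.2, -0.6, -0.9]
opening: 0.0343
finger_force: 0.0
```

```bash
python3 -c "
from h import *
plan([.4758,.2133,.041],Rdown(79),1);print(get_obs()['eef_pos'],get_obs()['opening'])"
```

```text
[-0.0, 0.0039, -0.0001, 0.0005, 0.0003, -0.0005]
deg/row 0.22560331456061242 mm/row 0.8113960578812666
[0.47627378 0.21290173 0.04047533] 0.03426310288741405
```

Emit:
jog_arm(
  series=[
    [0,0.004,0,0.0003,0.0003,0,-0.2],
    [0,0,0,0,0,0,-0.4],
    [0,0,0,0,0,0,-1],
    [0,0,0,0,0,0,-1],
    [0,0,0,0,0,0,-1],
  ],
  grip_force=90,
)

```text
clock: 16.3
eef_pos: [0.4763, 0.2134, 0.0407]
tcp_rot: [0.0, 0.096, 0.995, 0.0]
wrist_force: [0.1, 1.4, 2.5]
opening: 0.0247
finger_force: 88.2
```

```bash
python3 -c "
from h import *
o=get_obs();print(o['eef_pos'],rot(o['tcp_rot']).as_matrix().round(4).tolist(),o['opening'],o['finger_force'],o['wrist_force'],o['wrist_torque'])"
```

```text
[0.47630437 0.21339922 0.04069366] [[-0.9816, 0.191, 0.0005], [0.191, 0.9816, 0.0003], [-0.0004, 0.0003, -1.0]] 0.024668127013138263 88.24723784811795 [0.14030932 1.37097883 2.46101999] [ 0.10710374 -0.02765988  0.00867477]
```

Emit:
jog_arm(
  series=[
    [0,0,0,0,0,-0.02,-1],
    [0,0,0,0,0,-0.045,-1],
    [0,0,0,0,0,-0.055,-1],
    [0,0,0,0,0,-0.035,-1],
    [0,0,0,0,0,-0.01,-1],
  ],
)

```text
clock: 16.92
eef_pos: [0.4771, 0.2134, 0.2074]
tcp_rot: [0.002, 0.096, 0.995, 0.001]
wrist_force: [0.7, -0.5, -2.6]
opening: 0.0252
finger_force: 88.5
```

```bash
python3 -c "
from h import *
plan(O+rn*.128,RT,10,start=(np.array([.4763,.2134,.2057]),Rdown(79)))"
```

```text
[-0.0085, -0.0431, -0.0381, -0.0034, -0.0273, 0.001]
[-0.0085, -0.0431, -0.0381, -0.0023, -0.0274, 0.0009]
[-0.0085, -0.0431, -0.0381, -0.0013, -0.0275, 0.0007]
[-0.0085, -0.0431, -0.0381, -0.0002, -0.0275, 0.0005]
[-0.0085, -0.0431, -0.0381, 0.0009, -0.0275, 0.0003]
[-0.0085, -0.0431, -0.0381, 0.0019, -0.0274, -0.0]
[-0.0085, -0.0431, -0.0381, 0.003, -0.0273, -0.0004]
[-0.0085, -0.0431, -0.0381, 0.004, -0.0272, -0.0007]
[-0.0085, -0.0431, -0.0381, 0.005, -0.027, -0.0012]
[-0.0085, -0.0431, -0.0381, 0.0059, -0.0268, -0.0016]
deg/row 3.3316309435605183 mm/row 27.489259199276727
```

Emit:
jog_arm(
  series=[
    [-0.0085,-0.0431,-0.0381,-0.0035,-0.0275,0.001,-1],
    [-0.0085,-0.0431,-0.0381,-0.0025,-0.0275,0.001,-1],
    [-0.0085,-0.0431,-0.0381,-0.0015,-0.0275,0.001,-1],
    [-0.0085,-0.0431,-0.0381,0,-0.0275,0,-1],
    [-0.0085,-0.0431,-0.0381,0.001,-0.0275,0,-1],
  ],
)

```text
clock: 17.55
eef_pos: [0.4646, 0.0749, 0.1979]
tcp_rot: [0.107, -0.0, 0.994, 0.011]
wrist_force: [0.1, -0.8, -2.1]
opening: 0.0249
finger_force: 88.8
```

Emit:
jog_arm(
  series=[
    [-0.0085,-0.0431,-0.0381,0.002,-0.0275,0,-1],
    [-0.0085,-0.0431,-0.0381,0.003,-0.027,0,-1],
    [-0.0085,-0.0431,-0.0381,0.004,-0.027,-0.001,-1],
    [-0.0085,-0.0431,-0.0381,0.005,-0.027,-0.001,-1],
    [-0.0085,-0.0431,-0.0381,0.006,-0.027,-0.001,-1],
  ],
)

```text
clock: 18.18
eef_pos: [0.4556, -0.061, 0.1921]
tcp_rot: [0.214, -0.096, 0.972, 0.023]
wrist_force: [-0.3, 0.5, -3.1]
opening: 0.025
finger_force: 88.9
```

Emit:
jog_arm(
  series=[
    [0,0,0,0,0,0,-1],
    [0,0,0,0,0,0,-1],
    [0,0,0,0,0,0,-1],
    [0,0,0,0,0,0,-1],
    [0,0,0,0,0,0,-1],
  ],
)

```text
clock: 18.8
eef_pos: [0.4578, -0.0605, 0.1951]
tcp_rot: [0.215, -0.096, 0.972, 0.021]
wrist_force: [0.6, 0.0, -2.6]
opening: 0.0247
finger_force: 89.1
```

```bash
cat > m.py <<'E'
from h import *
B=np.c_[rx,ry,rn]
o=get_obs();T=rot(o['tcp_rot']);t=o['eef_pos']
print('tcp in rest mm',((t-O)@B*1000).round(2),'rot',np.degrees((RT.inv()*T).as_rotvec()).round(3),'F',T.inv().apply(o['wrist_force']).round(2),'M',T.inv().apply(o['wrist_torque']).round(3))
P={n:snapshot(n) for n in("wrist","top","scene")}
for n,p in P.items():
    cv2.imwrite(f'pics/m_{n}.png',p['image'])
    X=cloud(p).reshape(-1,3);X=X[~np.isnan(X[:,0])];L=T.inv().apply(X-t)
    k=(np.hypot(L[:,0],L[:,1])<.022)&(L[:,2]>.012)&(L[:,2]<.042)
    c=L[k];print(n,'nose pts',len(c))
    for lo,hi in((.012,.022),(.022,.032),(.032,.04)):
        q=c[(c[:,2]>lo)&(c[:,2]<hi)]
        if len(q)>15:
            from scipy.optimize import least_squares
            r=.016
            f=least_squares(lambda v:np.hypot(q[:,0]-v[0],q[:,1]-v[1])-r,[0,0],loss='soft_l1',f_scale=.0007);print('  circ',lo,len(q),(f.x*1000).round(2),'rms',np.sqrt((f.fun**2).mean()).round(5))
    for q in('coupler_mouth','nipple_seat'):
        for r in place_of(q,p)[:1]:print('  ',q,np.round(r['position'],1),round(r['conf'],2))
    S=(X-O)@B;s=S[(abs(S[:,0])<.035)&(abs(S[:,1])<.035)&(S[:,2]>.032)&(S[:,2]<.0355)]
    if len(s)>50:print('  top',cv2.minAreaRect((s[:,:2]*1000).astype(np.float32)))
    a=S[(np.hypot(S[:,0],S[:,1])<.012)&(S[:,2]>.045)&(S[:,2]<.056)]
    if len(a)>5:print('  tip',len(a),a.mean(0).round(4))
E
python3 m.py; python3 -c "
import cv2,numpy as np
f=lambda i,x,y:cv2.resize(cv2.imread('pics/m_'+i+'.png')[y:y+100,x:x+133],(400,300))
print(1);cv2.imwrite('pics/v2.png',np.vstack([f('scene',220,160),f('top',240,180)]) )"
```

```text
tcp in rest mm [ -0.45   0.26 127.19] rot [-0.044 -0.006 -0.045] F [ 0.59 -0.09  2.56] M [0.007 0.394 0.002]
wrist nose pts 1049
  circ 0.012 476 [-0.43 -0.47] rms 0.00062
  circ 0.022 339 [-0.39 -0.43] rms 0.00024
  circ 0.032 231 [-0.44 -0.5 ] rms 0.00022
   coupler_mouth [236.1 281.6] 0.62
   nipple_seat [214.8 278.8] 0.93
  top ((-0.49837303161621094, -0.5228614807128906), (48.63710403442383, 43.696327209472656), 0.1087704747915268)
  tip 77 [-0.0035 -0.0007  0.0486]
top nose pts 89
  circ 0.012 34 [ 0.83 -0.53] rms 0.00054
  circ 0.022 34 [ 0.98 -0.45] rms 0.00033
  circ 0.032 21 [ 0.95 -0.54] rms 0.0003
   coupler_mouth [250.7 309. ] 0.56
   nipple_seat [243.5 307.8] 0.82
  top ((0.9094123840332031, -0.6335697174072266), (42.742977142333984, 49.572120666503906), 88.7923355102539)
  tip 13 [0.0036 0.0008 0.0495]
scene nose pts 181
  circ 0.012 72 [-0.64  0.47] rms 0.0007
  circ 0.022 62 [-0.54  0.63] rms 0.00068
  circ 0.032 46 [-0.7   0.58] rms 0.00064
   coupler_mouth [210. 274.] 0.69
   nipple_seat [223.4 283.4] 0.88
  top ((0.7022018432617188, -0.31636810302734375), (44.881317138671875, 49.045806884765625), 89.96435546875)
  tip 30 [ 0.0006 -0.0021  0.0506]
1
```

View pics/v2.png

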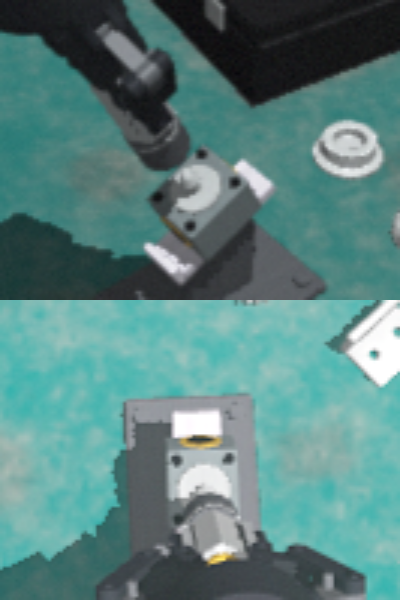

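Scene crop: the coupler nose at (165,140) lines up with the nipple at (185,185). The measured lateral error is about 0.5 mm.

Emit:
jog_arm(
  series=[
    [0.0008,0,0.0008,-0.0004,-0.0004,0.012,-1],
    [0,0,0,0,0,0.012,-1],
    [0,0,0,0,0,0.006,-1],
    [0,0,0,0,0,0,-1],
    [0,0,0,0,0,0,-1],
  ],
)

```text
clock: 19.88
eef_pos: [0.4707, -0.059, 0.1681]
tcp_rot: [0.215, -0.095, 0.972, 0.021]
wrist_force: [-0.2, -0.9, -2.9]
opening: 0.0249
finger_force: 89.1
```

```bash
python3 m.py
```

```text
tcp in rest mm [-0.16 -0.79 97.23] rot [ 0.03  -0.009  0.067] F [ 1.54 -0.8   2.47] M [-0.043  0.351  0.007]
wrist nose pts 1055
  circ 0.012 483 [-0.44 -0.44] rms 0.00063
  circ 0.022 340 [-0.41 -0.42] rms 0.00024
  circ 0.032 223 [-0.42 -0.43] rms 0.00023
   coupler_mouth [237.8 280.1] 0.69
   nipple_seat [227.  281.6] 0.94
  top ((-0.29686546325683594, -0.5913200378417969), (43.62858963012695, 49.06760025024414), 89.9266128540039)
top nose pts 79
  circ 0.012 32 [ 0.76 -0.52] rms 0.00051
  circ 0.022 26 [ 0.66 -0.6 ] rms 0.0003
  circ 0.032 21 [ 0.84 -0.49] rms 0.00037
   coupler_mouth [246.2 309. ] 0.87
   nipple_seat [244.9 309. ] 0.94
  top ((3.590200424194336, -0.6332569122314453), (42.88383865356445, 43.97753143310547), 89.00366973876953)
scene nose pts 166
  circ 0.012 69 [-0.74  0.56] rms 0.00092
  circ 0.022 57 [-0.9   0.76] rms 0.00078
  circ 0.032 40 [-0.88  0.85] rms 0.00055
   coupler_mouth [219.1 277.1] 0.67
   nipple_seat [220.6 283.9] 0.79
  top ((0.8538818359375, -0.48688697814941406), (44.8556022644043, 49.51811599731445), 89.7551040649414)
```

Emit:
jog_arm(
  series=[
    [0,0,0,-0.0003,0.0003,0.003,-1],
    [0,0,0,0,0,0.003,-1],
    [0,0,0,0,0,0.002,-1],
    [0,0,0,0,0,0,-1],
    [0,0,0,0,0,0,-1],
  ],
)

```text
clock: 20.95
eef_pos: [0.4741, -0.0579, 0.1608]
tcp_rot: [0.215, -0.095, 0.972, 0.021]
wrist_force: [1.0, -0.3, -2.5]
opening: 0.0246
finger_force: 89.1
```

```bash
cat > s.py <<'E'
from h import *
B=np.c_[rx,ry,rn]
o=get_obs();T=rot(o['tcp_rot']);t=o['eef_pos'];d=(t-O)@B*1000
print(o['clock'],'rest mm',d.round(2),'mouth gap',(d[2]-77.7).round(2),'rot',np.degrees((RT.inv()*T).as_rotvec()).round(3),'F',T.inv().apply(o['wrist_force']).round(2),'M',T.inv().apply(o['wrist_torque']).round(3))
E
python3 s.py
```

```text
20.95 rest mm [-2.000e-02 -4.100e-01  8.921e+01] mouth gap 11.51 rot [0.026 0.    0.07 ] F [ 0.18 -0.45  2.63] M [-0.031  0.362  0.009]
```

Emit:
jog_arm(
  series=[
    [0,0,0,0,0,0.002,-1],
    [0,0,0,0,0,0.0015,-1],
    [0,0,0,0,0,0,-1],
    [0,0,0,0,0,0,-1],
  ],
)

```text
clock: 21.45
eef_pos: [0.4758, -0.0576, 0.1581]
tcp_rot: [0.216, -0.095, 0.972, 0.021]
wrist_force: [-2.5, 0.7, 3.7]
opening: 0.0252
finger_force: 89.9
```

```bash
python3 s.py
```

```text
21.45 rest mm [ 0.42 -0.46 85.99] mouth gap 8.29 rot [ 0.032 -0.046  0.07 ] F [ 0.58  1.16 -4.31] M [-0.367  0.282  0.042]
```

Emit:
jog_arm(
  series=[
    [0,0,0,0,0,0.001,-1],
    [0,0,0,0,0,0.001,-1],
    [0,0,0,0,0,0.001,-1],
    [0,0,0,0,0,0,-1],
    [0,0,0,0,0,0,-1],
  ],
)

```text
clock: 22.08
eef_pos: [0.4768, -0.0575, 0.1547]
tcp_rot: [0.215, -0.095, 0.972, 0.021]
wrist_force: [-0.3, -0.2, -1.4]
opening: 0.0248
finger_force: 89.1
```

```bash
python3 s.py
```

```text
22.075 rest mm [-0.17 -0.49 82.46] mouth gap 4.76 rot [0.043 0.002 0.08 ] F [ 0.88 -0.15  1.09] M [-0.016  0.481  0.067]
```

It has snapped: the push dropped at a gap of 4.8 mm. Next I'll push it home.

Emit:
jog_arm(
  series=[
    [0,0,0,0,0,0.0015,-1],
    [0,0,0,0,0,0.0015,-1],
    [0,0,0,0,0,0.0015,-1],
    [0,0,0,0,0,0.001,-1],
    [0,0,0,0,0,0,-1],
  ],
)

```text
clock: 22.7
eef_pos: [0.479, -0.0572, 0.1505]
tcp_rot: [0.215, -0.095, 0.972, 0.021]
wrist_force: [-8.3, -0.6, 9.4]
opening: 0.0248
finger_force: 91.2
```

```bash
python3 s.py
```

```text
22.7 rest mm [ 6.000e-02 -6.300e-01  7.771e+01] mouth gap 0.01 rot [0.041 0.023 0.025] F [  3.5    1.06 -12.06] M [-0.192  0.999 -0.008]
```

Emit:
jog_arm(
  series=[
    [0,0,0,0,0,0.0007,-1],
    [0,0,0,0,0,0.0005,-1],
    [0,0,0,0,0,0,-1],
    [0,0,0,0,0,0,-1],
    [0,0,0,0,0,0,-1],
  ],
)

```text
clock: 23.32
eef_pos: [0.4791, -0.0572, 0.1505]
tcp_rot: [0.215, -0.096, 0.972, 0.021]
wrist_force: [-20.0, -1.6, 20.2]
opening: 0.0246
finger_force: 93.2
```

```bash
python3 s.py; python3 m.py; python3 s.py
python3 - <<'E'
import cv2,numpy as np
f=lambda i,x,y:cv2.resize(cv2.imread('pics/m_'+i+'.png')[y:y+75,x:x+100],(400,300),interpolation=cv2.INTER_CUBIC)
cv2.imwrite('pics/v3.png',np.hstack([f('scene',240,185),f('wrist',230,180)]))
E
```

```text
23.325 rest mm [ 0.22 -0.67 77.63] mouth gap -0.07 rot [ 0.033  0.056 -0.048] F [  9.57   2.33 -26.72] M [-0.483  1.845  0.031]
tcp in rest mm [ 0.22 -0.67 77.63] rot [ 0.033  0.056 -0.048] F [  9.57   2.33 -26.72] M [-0.483  1.845  0.031]
wrist nose pts 1149
  circ 0.012 474 [-0.27 -0.43] rms 0.00056
  circ 0.022 336 [-0.26 -0.43] rms 0.00024
  circ 0.032 234 [-0.21 -0.39] rms 0.00023
   coupler_mouth [237.3 279.4] 0.81
  top ((-5.438869476318359, -0.8024749755859375), (40.560245513916016, 43.61205291748047), 0.3192612826824188)
top nose pts 94
  circ 0.012 26 [ 0.89 -0.36] rms 0.00078
  circ 0.022 26 [ 1.37 -0.27] rms 0.00033
  circ 0.032 24 [ 0.98 -0.25] rms 0.00137
   coupler_mouth [240.5 308.8] 0.7
   nipple_seat [240.6 308.3] 0.64
  top ((7.840230941772461, -0.7418155670166016), (42.71174621582031, 33.136695861816406), 88.94947052001953)
scene nose pts 169
  circ 0.012 52 [-0.62  0.76] rms 0.00063
  circ 0.022 57 [-0.41  0.81] rms 0.00054
  circ 0.032 40 [-0.48  0.95] rms 0.0006
   coupler_mouth [226.6 281.3] 0.79
   nipple_seat [229.5 288.7] 0.6
  top ((0.13492774963378906, -1.9033794403076172), (49.738868713378906, 43.135292053222656), 1.4015352725982666)
23.775 rest mm [ 0.2  -0.64 77.62] mouth gap -0.08 rot [ 0.03   0.058 -0.045] F [  8.11   2.07 -27.72] M [-0.611  1.828  0.034]
```

View pics/v3.png

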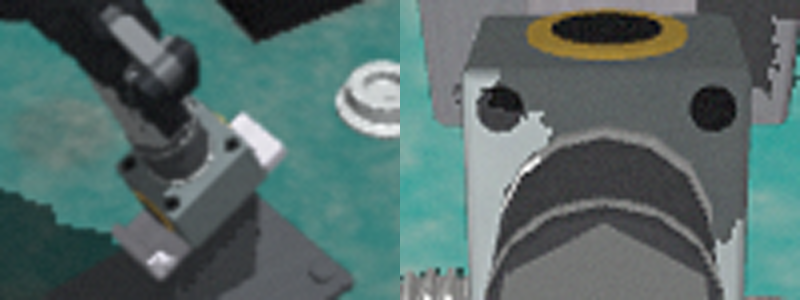

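The mouth is hard on the seat: 15 N more push moved it only 0.08 mm. The housing is still centred, so I'm handing the job in.

```bash
python3 -c "
from h import *
print(sign_off())"; python3 s.py
```

```text
the job is handed in; nothing more can be done
None
the job is handed in; nothing more can be done
```

The job is handed in with no verdict returned: the housing lies flat on the sloped rest, within about 0.6 mm of centre, and the coupler is snapped over the nipple, still gripped and pressed hard against the seat with about 30 N.

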